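# Scoop two biscuits from the tray into the round bowl

### The arm

A 6-joint arm with a two-finger parallel gripper is mounted at the origin on a cart in front of the work surface, level with it; the furniture and walls round the work are solid. World frame = base frame: x ahead of the robot, y to its left, z up, the work surface at z = 0. Lengths are in m, angles in rad, forces in N, time in s.
With the tool pointing down it reaches from about 0.375 to 0.9 m from the base axis. Payload 3.1 kg.
Tool frame: the origin (TCP) lies between the finger pads; the fingertips stand 17 mm ahead of it and the grasp point (between the pads) lies 2 mm behind it (robot.nose_length is the distance from the TCP to the fingertips, in m); z points along the fingers, y is the line along which they close (so a half turn about z gives the same grasp; the last joint's range is limited). The gripper opens to 87 mm and grips with 3 to 60 N. Pads are 19 mm wide; open, the fingers measure 117 mm over their backs; the gripper's body (75 mm by 190 mm) begins 51 mm behind the grasp point.
Start: joints at [-1.288, 0.527, 1.433, -0, 1.181, -0.178], TCP at [0.278, -0.559, 0.24] pointing down, gripper open.
Joint ranges: [-3.08, 3.08], [-0.75, 2.2], [0.22, 2.44], [-1.43, 4.57], [0, 2.65], [-2.85, 2.85]. Speed limits (rad/s): [2.79, 2.79, 3.14, 3.14, 3.14, 3.14].

### API

Orientations are given as a unit quaternion [x, y, z, w].
In Python, from rig import robot, cams gives the robot as it stands.
- The arm moves only by the shell command python3 -m pendant 'ROWS' [FORCE]. ROWS is JSON, a list of rows, each an object with "jaw": the opening, from 0 (shut) to 1 (fully open); "linear": the shift along the tool's x, y, z in cm, a list of three; "twist": the turn about the tool's z in degrees. A call has 1 to 12 rows; each row shifts and turns the commanded pose from where the row before left it, along the tool's axes as they then stand; what a row does not reach is not made up. A row lasts 1/12 s, in which the tool goes at most 41.7 mm and 7.16 degrees, less where a joint would pass 70% of its speed; a pose out of reach is approached as far as the arm can. A call is refused whole if a number of a shift passes 4.17 or a number of a turn 7.16, either way. A call with a gripper value outside its range is refused whole. The fingers move at their own pace and stop on an object; FORCE is the grip in N (left out, the last holds). Time passes only in rows, so rows that do not move let the fingers close. It gives the time, the measured TCP pose, the force, the opening and the grip force at its end, in the units of the state.
- robot.get_obs(): the state, without advancing time (a new reading comes with each control period).
- cams.camera(name): name is "scene" or "side" or "wrist"; returns a dict with "color" (420x560x3 uint8, blue, green, red), "depth" (420x560 float32, m along the optical axis (not along the pixel's ray), 0 where there is no reading), "fov_y" (degrees; the focal length in pixels is half the picture's height over the tangent of half this angle, whatever the lens; pixels are square), "cx", "cy" (the principal point, pixels), "view" (4x4, takes a point from world to camera coordinates). Camera axes: x right, y down, z forward; pixel columns grow to the right and rows downward; lengths in m; the calibration is good to about 2 mm. The wrist camera is an equidistant fisheye: a pixel r from the principal point sees the ray r / f radians off the axis. A picture is of the moment at which its call begins.
- robot.hand_in(): hands the job in; it is judged then, once.
The state is a dict: "time": time; "q": joint angles; "joint_velocities": joint speeds; "joint_torque": joint torques, N m; "position": TCP position; "tool_rot": TCP orientation; "ft_force": force on the tool from outside, world axes, zero at the start; "moment": the same for the moment, N m; "grip_width": finger opening in m; "grip_force": force on a finger pad.
Only numpy, scipy, OpenCV 4.12 (cv2) and the standard library are available. Lean on these libraries where they do the work, as an engineer would, in place of code of your own. Each camera call takes 0.05 s, during which the arm holds its last target. There are 200 camera calls.

### The job

Pick up the hand scoop by its handle, scoop up both biscuits from the shallow tray together, lift them out and tip them into the round bowl (not the square bin), from low over it so that they do not break. Do not touch the biscuits with the fingers. Then set the scoop down flat on its base and let go, leaving the bowl upright.

Things in the scene. Friction and masses are not known exactly. Their poses are not given: they have to be found in the camera images.
- scoop_grip (a point): Grip point of the loose hand scoop (0.16 kg), mid-thickness of its straight white handle: a bar 20 mm wide (y), 14 mm thick, 105 mm long, rising back at 60 degrees from the pan's rear; 40 mm of it lie above this point, 65 mm below. 82 mm above the flat base. Axes: +x to the pan's open front, z up as it stands. Starts on the table left of the tray, front away from the robot within 0.5 rad.
- scoop_edge (a point): Middle of the scoop's open front edge, at the underside; same axes; (117.5, 0, -82) mm from the grip point. Steel pan behind it: 85 mm long, 84 wide (78 inside), floor 2 mm thinning to this sharp edge; rear and side walls 32 mm high, side walls falling to 6 mm at the front.
- tray: Fixed shallow metal tray, 246 mm long (its x, roughly away from the robot), 136 wide, 21 high; inside 239 x 129 mm, floor 3 mm thick. Origin: centre of its underside, on the table. Both biscuits lie in its far half near the long centre line. A scoop slid along the floor pushes them to the far (+x) wall, where they stop and its edge slips under them (up to 15 N).
- biscuit_far: Brown piped biscuit, 31 to 39 mm across and 20 mm high, the one nearer the far end of the tray. Origin at the middle of its underside.
- biscuit_near: Brown piped biscuit like the other, the one nearer the robot. Origin at the middle of its underside.
- bowl: Loose round steel bowl, 160 mm across the rim, 60 mm high, 0.4 kg. Origin at the centre of its underside, z up. It stands to the left or the right of the work; a square steel bin, 130 mm wide and as high, stands on the other side and is not to be used.
There are look-alikes about, which are no part of the job. What is shaped like the biscuit_far but turquoise or yellow is not meant.

How it is judged:
On the way:
1. both biscuits lie in the pan of the scoop, lifted clear of the tray (height (world z) of scoop_grip above 0.12 m and height (world z) of each of biscuit_far, biscuit_near above 0.03 m and x of biscuit_far in the frame of scoop_grip between 0.03 and 0.13 m and x of biscuit_near in the frame of scoop_grip between 0.03 and 0.13 m and y of biscuit_far in the frame of scoop_grip between -0.04 and 0.04 m and y of biscuit_near in the frame of scoop_grip between -0.04 and 0.04 m and z of biscuit_far in the frame of scoop_grip between -0.09 and -0.025 m and z of biscuit_near in the frame of scoop_grip between -0.09 and -0.025 m), for 0.2 s.
At the end, for the whole second after the job is handed in: Both biscuits lie at rest inside the round bowl (within 62 mm of its axis, no higher than its rim), the bowl upright within 10 degrees, and the scoop stands flat on its base (within 10 degrees, grip point under 95 mm high), released (horizontal distance between each of biscuit_far, biscuit_near and bowl below 0.062 m and z of biscuit_far in the frame of bowl between 0.002 and 0.065 m and z of biscuit_near in the frame of bowl between 0.002 and 0.065 m and linear speed of each of biscuit_far, biscuit_near below 0.03 m/s and angle between each of bowl, scoop_grip's own z axis and vertical below 0.17 rad and height (world z) of scoop_grip below 0.095 m); the robot touches nothing.
It fails at once if the fingers touch a biscuit (contact force between the fingers and biscuit_far above 0.2 N or contact force between the fingers and biscuit_near above 0.2 N).
It fails at once if a biscuit falls from more than about 20 cm (faster than 2 m/s) (linear speed of any of biscuit_far, biscuit_near above 2 m/s).
It also fails if it takes over 61 s, if anything falls off the work surface, if the arm or the gripper's body presses on something with over 40 N, if the wrist force passes 120 N, or if a joint passes its speed limit or range.

## Working session

There is one attempt and no reset: what is moved stays moved. The work goes in short steps, Python scripts to look and compute and a shell command to move; the robot and the scene stay as the last step left them, time stands still between calls to the robot, and variables do not carry over. Pictures are saved under pics/ and viewed, at most 10 in all, crops included, and the job is handed in when it is done.

```bash
ls; mkdir -p pics
python3 - <<'E'
from rig import robot,cams
import cv2,numpy as np
print(robot.get_obs(), robot.nose_length)
for n in("scene","side"):
    c=cams.camera(n); cv2.imwrite(f"pics/{n}0.png",c["color"]); np.savez(f"{n}0.npz",**c)
    print(n,c["fov_y"],c["cx"],c["cy"],c["view"].round(3).tolist())
E
```

```text
pics
{'time': 0.0, 'q': array([-1.28751671e+00,  5.28470576e-01,  1.43390401e+00,  1.58452011e-05,
        1.18138831e+00, -1.78528853e-01]), 'joint_velocities': array([ 8.57660971e-05, -1.03149689e-04, -6.47805504e-04,  8.80474454e-04,
       -2.43739447e-03,  2.80249714e-04]), 'joint_torque': array([-6.81464062e-04, -4.40049577e+01, -1.76592225e+01,  6.31527300e-02,
        5.80970349e-02, -1.51478480e-04]), 'position': array([ 0.27829645, -0.5588445 ,  0.23856834]), 'tool_rot': array([ 9.73459969e-01,  2.28854783e-01, -4.94915250e-05, -1.08401714e-03]), 'ft_force': array([0.47271751, 1.01144857, 0.19529337]), 'moment': array([-0.04884561,  0.00677138, -0.04492839]), 'grip_force': 0.0, 'grip_width': 0.08722939001116899} 0.017
scene 44.13972609887787 283.8748169437468 209.38324935864625 [[0.672, -0.741, -0.0, -0.389], [-0.512, -0.464, -0.722, 0.353], [0.535, 0.486, -0.691, 0.998], [0.0, 0.0, 0.0, 1.0]]
side 53.463393034428975 282.3334180472151 210.51620352910518 [[0.998, -0.054, 0.014, -0.596], [-0.017, -0.54, -0.841, 0.084], [0.053, 0.84, -0.54, 0.98], [0.0, 0.0, 0.0, 1.0]]
```

View pics/scene0.png

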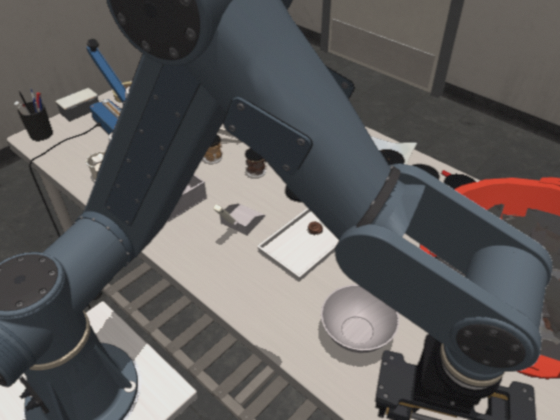

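View pics/side0.png

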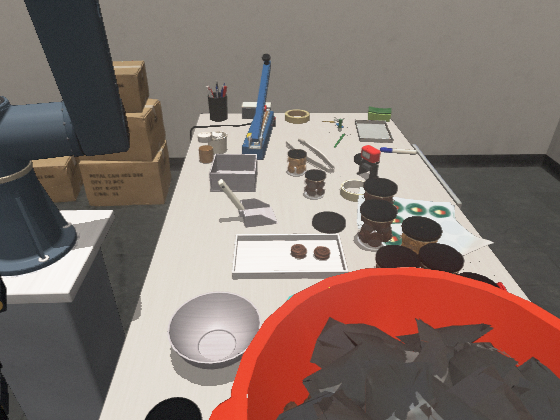

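The side view shows the scoop (handle top 224,185, pan 258,210), the tray (290,255) with biscuits at (299,250) and (321,253), the bowl (215,330) nearest the camera and the square bin (235,172). I'll measure them from the depth.

```bash
cat > h.py <<'E'
import numpy as np,cv2
def cloud(c):
    h,w=c["depth"].shape; f=h/2/np.tan(np.radians(float(c["fov_y"]))/2)
    v,u=np.mgrid[:h,:w]; d=c["depth"]
    P=np.stack([(u-c["cx"])/f*d,(v-c["cy"])/f*d,d],-1)
    V=c["view"]; W=(P-V[:3,3])@V[:3,:3]
    W[d==0]=np.nan; return W
def proj(c,p):
    f=c["depth"].shape[0]/2/np.tan(np.radians(float(c["fov_y"]))/2)
    q=c["view"][:3,:3]@p+c["view"][:3,3]; return q[0]/q[2]*f+c["cx"],q[1]/q[2]*f+c["cy"]
E
python3 - <<'E'
from h import *
np.set_printoptions(precision=4,suppress=True)
c=np.load("side0.npz"); W=cloud(c); im=c["color"].astype(int)
print("table z",np.nanmedian(W[270:300,180:230,2]),np.nanmedian(W[215:230,300:310,2]))
def reg(u0,v0,u1,v1): return W[v0:v1,u0:u1].reshape(-1,3),im[v0:v1,u0:u1].reshape(-1,3)
# bowl rim
p,_=reg(160,285,270,375); r=p[(p[:,2]>.054)&(p[:,2]<.07)]
A=np.c_[2*r[:,:2],np.ones(len(r))]; s=np.linalg.lstsq(A,(r[:,:2]**2).sum(1),rcond=None)[0]
print("bowl",s[:2],np.sqrt(s[2]+s[0]**2+s[1]**2),len(r),np.nanmax(p[:,2]))
# tray rim
p,_=reg(225,225,355,285); r=p[(p[:,2]>.0165)&(p[:,2]<.026)]
b=p[(p[:,2]>.001)&(p[:,2]<.026)]
print("tray rect",cv2.minAreaRect(r[:,:2].astype(np.float32)*1000), len(r))
# biscuits: brown, red>blue
for n,(a,b_,cc,d) in dict(near=(287,240,310,262),far=(310,242,335,264)).items():
    p,k=reg(a,b_,cc,d); m=(k.sum(1)<300)&(p[:,2]>.008)
    q=p[m]; print(n,m.sum(),q.min(0),q.max(0),q[q[:,2]>.016].mean(0))
# scoop
p,k=reg(205,170,285,232); m=(p[:,2]>.006)&(p[:,0]<.6)&(p[:,1]<.30)
q=p[m]; print("scoop",m.sum(),q.min(0),q.max(0))
for z in np.arange(.0,.14,.01):
    t=q[(q[:,2]>z)&(q[:,2]<=z+.01)]
    if len(t): print(round(z,3),len(t),t.mean(0),t[:,0].min(),t[:,0].max(),t[:,1].min(),t[:,1].max())
S=cv2.resize(c["color"][160:290,195:355],None,fx=5,fy=4.6,interpolation=cv2.INTER_CUBIC); cv2.imwrite("pics/crop.png",S)
E
```

```text
table z 0.00016087443280303352 -0.0002528661917032704
bowl [ 0.4637 -0.3115] 0.07661046215956341 826 0.1659879624262729
tray rect ((607.2874145507812, -67.81120300292969), (142.0342559814453, 248.93910217285156), 88.50113677978516) 853
near 120 [ 0.6135 -0.0761  0.0085] [ 0.6457 -0.0433  0.0251] [ 0.631  -0.0601  0.0202]
far 137 [ 0.6655 -0.0836  0.0094] [ 0.6989 -0.0553  0.0247] [ 0.6829 -0.0696  0.0203]
scoop 1419 [0.4011 0.058  0.0061] [0.5822 0.2986 0.12  ]
0.0 116 [0.5117 0.1552 0.0079] 0.40408136026156855 0.5822327052785486 0.059939319148009526 0.294251889276452
0.01 287 [0.5101 0.1556 0.015 ] 0.4011004271733132 0.5770689982575883 0.0580240736675318 0.2983187751843929
0.02 259 [0.4995 0.1657 0.0247] 0.4022840056336749 0.5616546781840442 0.059056807095183385 0.2502379047403668
0.03 203 [0.4849 0.1872 0.0339] 0.4030041254959105 0.5465994227220601 0.05899095654521755 0.29860291562223457
0.04 178 [0.4711 0.2214 0.0449] 0.4041439759157163 0.5317527822446279 0.08610803402617029 0.28233566541228544
0.05 187 [0.4702 0.2235 0.0552] 0.4019821137228509 0.5319760316515206 0.0869962159637276 0.26757601508961204
0.06 45 [0.4749 0.1503 0.0637] 0.4052686859912164 0.5291435364999452 0.08256048627836746 0.2574546168154997
0.07 25 [0.4748 0.0903 0.0751] 0.4653410059721761 0.4822761831355234 0.08457875040851635 0.10541118448936451
0.08 25 [0.468  0.0885 0.0846] 0.45840276387450124 0.47542819727857993 0.08357263021122574 0.10290198858862515
0.09 30 [0.4629 0.0875 0.0949] 0.4520211236989747 0.47121698073471346 0.08151879113306051 0.10319708695338124
0.1 28 [0.4575 0.0869 0.1049] 0.4480038280553566 0.4643115185382072 0.0814571326313499 0.10017267613408228
0.11 35 [0.4504 0.0887 0.1152] 0.44288166391352146 0.45798913365909344 0.08161471927734955 0.09948896132347232
0.12 1 [0.4532 0.091  0.12  ] 0.4531961116876798 0.4531961116876798 0.09099486224859617 0.09099486224859617
```

View pics/crop.png

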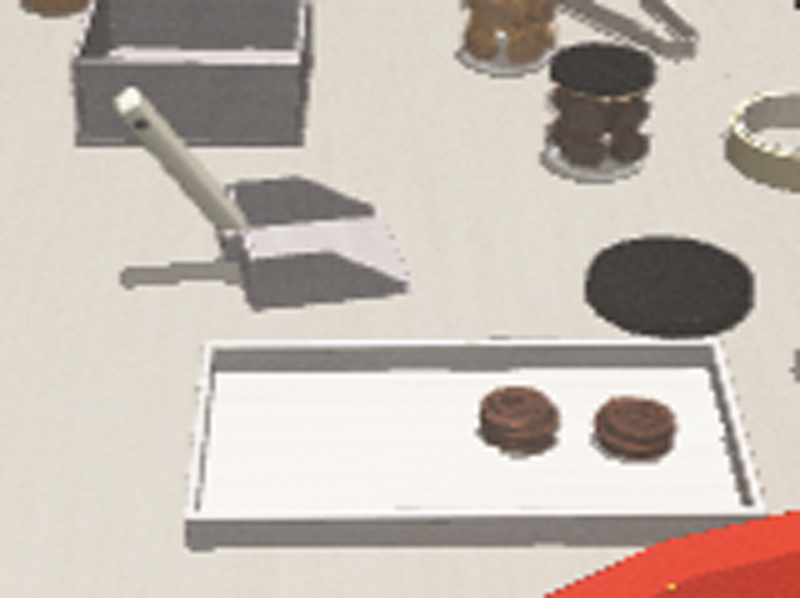

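The crop shows the scoop lying nearly straight ahead, with its front edge corners at about px (277,223) and (270,206). The biscuits are in line near the tray's centre line. Next I'll fit the scoop pose.

```bash
cat >> h.py <<'E'
from scipy.optimize import least_squares
def scoopfit(W,lo,hi):
    p=W.reshape(-1,3); p=p[np.all((p>lo)&(p<hi),1)]
    pan=p[(p[:,2]>.005)&(p[:,2]<.034)]; hd=p[(p[:,2]>.065)]
    rect=cv2.minAreaRect(pan[:,:2].astype(np.float32)*1000)
    # fit surfaces: signed box distance of handle box and pan walls
    def sb(q,c,h): # box sdf
        d=np.abs(q-c)-h; return np.linalg.norm(np.maximum(d,0),axis=1)+np.minimum(d.max(1),0)
    def res(s):
        ca,sa=np.cos(s[2]),np.sin(s[2]); R=np.array([[ca,-sa,0],[sa,ca,0],[0,0,1]])
        L=(p-[s[0],s[1],.082])@R
        a=np.radians(60); ax=np.array([-np.cos(a),0,np.sin(a)]); n=np.array([np.sin(a),0,np.cos(a)])
        H=np.c_[L@ax,L[:,1],L@n]; d=[sb(H,np.array([-.0125,0,0]),np.array([.0525,.01,.007]))]
        d.append(sb(L,np.array([.075,0,-.081]),np.array([.0425,.042,.001])))
        d.append(sb(L,np.array([.0335,0,-.066]),np.array([.001,.042,.016])))
        for y in(-.0405,.0405):
            w=sb(L,np.array([.075,y,-.066]),np.array([.0425,.0015,.016])); d.append(w)
        return np.min(np.abs(d),0)
    best=min((least_squares(res,[x,y,t],loss="soft_l1",f_scale=.003) for x in(.455,.475) for y in(.08,.095) for t in(-.3,0,.3)),key=lambda r:r.cost)
    return best.x,np.median(res(best.x)),len(p),rect
E
python3 - <<'E'
from h import *
c=np.load("side0.npz"); W=cloud(c)
s=scoopfit(W,[.43,.035,.004],[.6,.145,.125]); print(s)
x,y,t=s[0]
for l in([.1175,.042],[.1175,-.042],[.0325,-.042]):
    print(proj(c,np.array([x+np.cos(t)*l[0]-np.sin(t)*l[1],y+np.sin(t)*l[0]+np.cos(t)*l[1],0])))
E
python3 -m pendant '[{"jaw":1,"linear":[4,-1.3,0],"twist":0},{"jaw":1,"linear":[2.3,-3.3,0],"twist":0},{"jaw":1,"linear":[2.3,-3.3,0],"twist":0},{"jaw":1,"linear":[2.3,-3.3,0],"twist":0}]'
```

```text
(array([0.4660679 , 0.09597449, 0.1576152 ]), np.float64(0.0007866856841396651), 608, ((525.1135864257812, 102.53125), (74.1635513305664, 103.00090026855469), 28.421873092651367))
(np.float64(271.3720932950767), np.float64(206.65994971835013))
(np.float64(277.53151927920834), np.float64(223.75174965227333))
(np.float64(244.67473301556456), np.float64(227.37199540442538))
time: 0.43
position: [0.3259, -0.409, 0.2388]
tool_rot: [0.974, 0.229, -0.0, -0.001]
ft_force: [0.2, 0.4, -0.2]
grip_width: 0.0869
grip_force: 0.0
```

```bash
cat >> h.py <<'E'
def todo(tx,ty,tz,yaw):
    from rig import robot
    o=robot.get_obs(); x,y,z,w=o["tool_rot"]; p=np.array(o["position"])
    from scipy.spatial.transform import Rotation as R
    M=R.from_quat(o["tool_rot"]).as_matrix(); a=np.arctan2(M[1,0],M[0,0])
    print("t",o["time"],"tcp",p.round(4),"yaw",np.degrees(a).round(2),"tilt",M[:,2].round(3),"| first twist",np.degrees(a-yaw).round(2))
    d=np.array([tx,ty,tz])-p
    xa=np.array([np.cos(yaw),np.sin(yaw),0]); ya=np.array([np.sin(yaw),-np.cos(yaw),0])
    print("cm at new yaw",(100*np.array([d@xa,d@ya,-d[2]])).round(2),"cm at present yaw",(100*M.T@d).round(2))
E
python3 -m pendant '[{"jaw":1,"linear":[2.7,-3,0],"twist":0},{"jaw":1,"linear":[2.7,-3,0],"twist":0},{"jaw":1,"linear":[2.7,-3,0],"twist":0},{"jaw":1,"linear":[2.7,-3,0],"twist":0},{"jaw":1,"linear":[2.7,-3,0],"twist":0},{"jaw":1,"linear":[2.7,-3,0],"twist":0},{"jaw":1,"linear":[2.7,-3,0],"twist":0},{"jaw":1,"linear":[2.7,-3,0],"twist":0},{"jaw":1,"linear":[2.7,-3,0],"twist":0},{"jaw":1,"linear":[0,0,0],"twist":5.8},{"jaw":1,"linear":[0,0,0],"twist":5.8},{"jaw":1,"linear":[0,0,0],"twist":5.8}]'
python3 -c "
from h import *
todo(.466,.096,.24,.158)"
```

```text
time: 1.43
position: [0.423, -0.0595, 0.2394]
tool_rot: [0.997, 0.078, -0.0, -0.0]
ft_force: [-1.0, -0.0, 0.7]
grip_width: 0.0873
grip_force: 0.0
t 1.4333 tcp [ 0.423  -0.0595  0.2394] yaw 8.96 tilt [-0.001  0.    -1.   ] | first twist -0.09
cm at new yaw [  6.69 -14.68  -0.06] cm at present yaw [  6.66 -14.69  -0.06]
```

```bash
python3 -m pendant '[{"jaw":1,"linear":[1.6,-3.67,0],"twist":0},{"jaw":1,"linear":[1.7,-3.67,0],"twist":0},{"jaw":1,"linear":[1.7,-3.67,0],"twist":0},{"jaw":1,"linear":[1.7,-3.67,0],"twist":0},{"jaw":1,"linear":[0,0,3],"twist":0},{"jaw":1,"linear":[0,0,3],"twist":0},{"jaw":1,"linear":[0,0,0],"twist":0}]'
python3 - <<'E'
from h import *
from rig import cams
todo(.466,.096,.080,.158)
c=cams.camera("wrist"); a=c["color"]; c2=cams.camera("side"); cv2.imwrite("pics/w1.png",np.hstack([cv2.resize(a,None,fx=.7,fy=.7),cv2.resize(c2["color"][130:270,180:320],(294,294))[:294,:294]]) if 0 else a)
print(scoopfit(cloud(c2),[.43,.035,.004],[.6,.145,.125])[:3])
E
```

```text
time: 2.02
position: [0.4623, 0.0957, 0.1754]
tool_rot: [0.997, 0.08, -0.005, -0.001]
ft_force: [-0.3, -0.2, 1.1]
grip_width: 0.0869
grip_force: 0.0
t 2.0167 tcp [0.4623 0.0957 0.1754] yaw 9.19 tilt [-0.011  0.    -1.   ] | first twist 0.14
cm at new yaw [0.37 0.02 9.54] cm at present yaw [0.47 0.04 9.53]
(array([0.46586628, 0.0965299 , 0.15226678]), np.float64(0.0008397570235134499), 600)
```

View pics/w1.png

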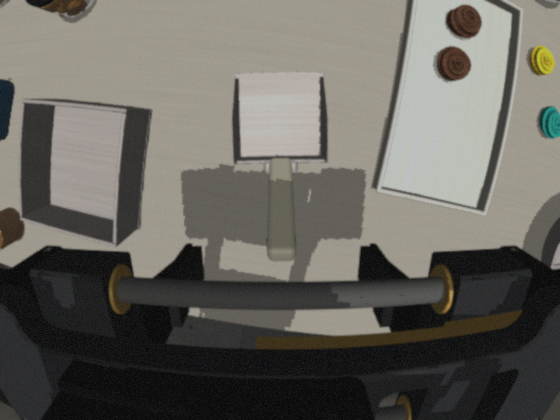

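The wrist view shows the handle (282,210) centred between the fingers and the pan square to them. I'll descend and grip.

```bash
python3 -m pendant '[{"jaw":1,"linear":[0.4,0,2.4],"twist":0},{"jaw":1,"linear":[0,0,2.4],"twist":0},{"jaw":1,"linear":[0,0,2.4],"twist":0},{"jaw":1,"linear":[0,0,2.3],"twist":0},{"jaw":1,"linear":[0,0,0],"twist":0},{"jaw":0,"linear":[0,0,0],"twist":0},{"jaw":0,"linear":[0,0,0],"twist":0},{"jaw":0,"linear":[0,0,0],"twist":0},{"jaw":0,"linear":[0,0,0],"twist":0},{"jaw":0,"linear":[0,0,0],"twist":0},{"jaw":0,"linear":[0,0,0],"twist":0},{"jaw":0,"linear":[0,0,0],"twist":0}]' 60
python3 -c "
from h import *
todo(.466,.096,.080,.158)"
```

```text
time: 3.12
position: [0.4704, 0.0952, 0.085]
tool_rot: [0.997, 0.079, 0.0, 0.0]
ft_force: [-0.8, -0.6, 0.2]
grip_width: 0.0483
grip_force: 0.0
t 3.1167 tcp [0.4704 0.0952 0.085 ] yaw 9.07 tilt [ 0.001 -0.    -1.   ] | first twist 0.01
cm at new yaw [-0.42 -0.14  0.5 ] cm at present yaw [-0.42 -0.14  0.5 ]
```

```bash
python3 -m pendant '[{"jaw":0,"linear":[-0.4,-0.1,0.4],"twist":0},{"jaw":0,"linear":[0,0,0],"twist":0},{"jaw":0,"linear":[0,0,0],"twist":0},{"jaw":0,"linear":[0,0,0],"twist":0},{"jaw":0,"linear":[0,0,0],"twist":0},{"jaw":0,"linear":[0,0,0],"twist":0},{"jaw":0,"linear":[0,0,0],"twist":0},{"jaw":0,"linear":[0,0,0],"twist":0},{"jaw":0,"linear":[0,0,0],"twist":0}]'
python3 -c "
from h import *
todo(.466,.096,.080,.158)"
```

```text
time: 3.87
position: [0.4659, 0.0956, 0.0805]
tool_rot: [0.997, 0.079, -0.0, -0.0]
ft_force: [-0.3, 0.8, -0.4]
grip_width: 0.0194
grip_force: 59.8
t 3.8667 tcp [0.4659 0.0956 0.0805] yaw 9.06 tilt [-0.  0. -1.] | first twist 0.01
cm at new yaw [ 0.01 -0.04  0.05] cm at present yaw [ 0.01 -0.04  0.05]
```

```bash
python3 -m pendant '[{"jaw":0,"linear":[0,0,-1.5],"twist":0},{"jaw":0,"linear":[0,0,-3],"twist":0},{"jaw":0,"linear":[0,0,-3],"twist":0},{"jaw":0,"linear":[0,0,-1],"twist":0},{"jaw":0,"linear":[0,3,0],"twist":5},{"jaw":0,"linear":[0,3,0],"twist":5.5},{"jaw":0,"linear":[0,3,0],"twist":0},{"jaw":0,"linear":[0,3,0],"twist":0},{"jaw":0,"linear":[0,0,0],"twist":0}]'
python3 - <<'E'
from h import *
W=cloud(np.load("side0.npz")); p=W[225:285,225:350].reshape(-1,3); p=p[(p[:,2]>.0185)&(p[:,2]<.0235)]
def res(s):
    c,t=s[:2],s[2]; d=p[:,:2]-c; L=np.abs(np.c_[d[:,0]*np.cos(t)+d[:,1]*np.sin(t),-d[:,0]*np.sin(t)+d[:,1]*np.cos(t)])
    a=L-[.12125,.06625]; return np.abs(np.where((a>0).any(1)|True,a.max(1),0))
r=least_squares(res,[.607,-.068,-.026],loss="soft_l1",f_scale=.002); print(r.x,np.median(res(r.x)),len(p))
x,y,t=r.x
for b in([.631,-.060],[.683,-.0696]):
    d=np.array(b)-[x,y]; print("biscuit in tray",d[0]*np.cos(t)+d[1]*np.sin(t),-d[0]*np.sin(t)+d[1]*np.cos(t))
e=np.array([x,y])+np.array([np.cos(t)*-.015-np.sin(t)*.003,np.sin(t)*-.015+np.cos(t)*.003])
g=e-.1175*np.array([np.cos(t),np.sin(t)]); print("grip",g)
todo(g[0],g[1],.16,t)
from rig import cams
c=cams.camera("side"); cv2.imwrite("pics/s2.png",cv2.resize(c["color"][130:290,160:360],None,fx=3,fy=3))
E
```

```text
time: 4.62
position: [0.4724, -0.0287, 0.1656]
tool_rot: [1.0, -0.015, 0.001, 0.001]
ft_force: [0.6, -0.7, -1.3]
grip_width: 0.0194
grip_force: 59.8
[ 0.60500924 -0.06923914 -0.02972704] 0.002696574548527113 622
biscuit in tray 0.025704660205770245 0.010007574936067371
biscuit in tray 0.07796702333186405 0.0019573947842747258
grip [ 0.47265695 -0.06230222]
t 4.6167 tcp [ 0.4724 -0.0287  0.1656] yaw -1.69 tilt [ 0.002 -0.003 -1.   ] | first twist 0.02
cm at new yaw [0.13 3.36 0.56] cm at present yaw [0.13 3.36 0.57]
```

View pics/s2.png

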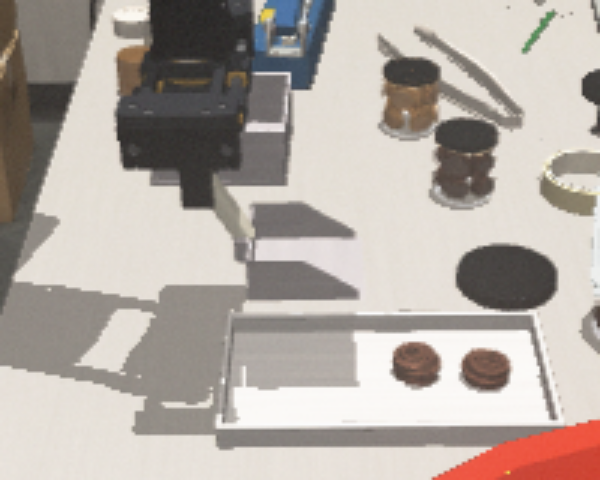

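The scoop is held level, with its pan (300,250) short of the tray. Both biscuits are ahead of its front. I'll move over and down.

```bash
python3 -m pendant '[{"jaw":0,"linear":[0,3.1,0],"twist":0},{"jaw":0,"linear":[0,0,2.5],"twist":0},{"jaw":0,"linear":[0,0,2.5],"twist":0},{"jaw":0,"linear":[0,0,2],"twist":0},{"jaw":0,"linear":[0,0,0.8],"twist":0},{"jaw":0,"linear":[0,0,0],"twist":0},{"jaw":0,"linear":[0,0,0],"twist":0}]'
python3 -c "
from h import *
todo(.4727,-.060,.0825,-.03)"
```

```text
time: 5.25
position: [0.4705, -0.0543, 0.0875]
tool_rot: [1.0, -0.012, -0.0, -0.0]
ft_force: [0.1, 0.3, -1.9]
grip_width: 0.0196
grip_force: 59.8
t 5.25 tcp [ 0.4705 -0.0543  0.0875] yaw -1.39 tilt [-0.001  0.    -1.   ] | first twist 0.33
cm at new yaw [0.23 0.56 0.5 ] cm at present yaw [0.23 0.56 0.5 ]
```

```bash
python3 -m pendant '[{"jaw":0,"linear":[0,0.55,0.3],"twist":0.3},{"jaw":0,"linear":[0,0,0.2],"twist":0},{"jaw":0,"linear":[0,0,0.1],"twist":0},{"jaw":0,"linear":[0,0,0],"twist":0}]'
python3 -c "
from h import *
todo(.4727,-.060,.0825,-.03)"
```

```text
time: 5.58
position: [0.4715, -0.0613, 0.0833]
tool_rot: [1.0, -0.015, 0.002, 0.001]
ft_force: [-1.9, -0.2, 5.8]
grip_width: 0.0196
grip_force: 59.8
t 5.5833 tcp [ 0.4715 -0.0613  0.0833] yaw -1.75 tilt [ 0.003 -0.002 -1.   ] | first twist -0.03
cm at new yaw [ 0.11 -0.13  0.08] cm at present yaw [ 0.11 -0.13  0.08]
```

```bash
python3 -m pendant '[{"jaw":0,"linear":[1,-0.1,0],"twist":0},{"jaw":0,"linear":[1,0,0],"twist":0},{"jaw":0,"linear":[1,0,0],"twist":0},{"jaw":0,"linear":[1,0,0],"twist":0},{"jaw":0,"linear":[1,0,0],"twist":0},{"jaw":0,"linear":[1,0,0],"twist":0},{"jaw":0,"linear":[1,0,0],"twist":0},{"jaw":0,"linear":[0,0,0],"twist":0}]'
python3 -c "
from h import *
todo(.4727+.134,-.060-.004,.0825,-.03)"
```

```text
time: 6.25
position: [0.5423, -0.0621, 0.0833]
tool_rot: [1.0, -0.015, 0.002, 0.001]
ft_force: [-2.7, -0.3, 4.6]
grip_width: 0.0197
grip_force: 59.8
t 6.25 tcp [ 0.5423 -0.0621  0.0833] yaw -1.73 tilt [ 0.004 -0.001 -1.   ] | first twist -0.01
cm at new yaw [ 6.44 -0.01  0.08] cm at present yaw [ 6.44 -0.01  0.11]
```

```bash
python3 -m pendant '[{"jaw":0,"linear":[0.8,0,0.02],"twist":0},{"jaw":0,"linear":[0.8,0,0.02],"twist":0},{"jaw":0,"linear":[0.8,0,0.02],"twist":0},{"jaw":0,"linear":[0.8,0,0],"twist":0},{"jaw":0,"linear":[0.8,0,0],"twist":0},{"jaw":0,"linear":[0.8,0,0],"twist":0},{"jaw":0,"linear":[0,0,0],"twist":0}]'
python3 - <<'E'
from h import *
from rig import cams
todo(.4727+.134,-.060-.004,.0825,-.03)
a=cams.camera("side")["color"][200:290,220:360]; b=cams.camera("wrist")["color"]
cv2.imwrite("pics/s3.png",np.hstack([cv2.resize(b[:,60:500],(400,382)),cv2.resize(a,(400,382))]))
E
```

```text
time: 6.83
position: [0.588, -0.063, 0.0833]
tool_rot: [1.0, -0.015, -0.0, -0.0]
ft_force: [-4.3, -0.3, 12.0]
grip_width: 0.0195
grip_force: 59.8
t 6.8333 tcp [ 0.588  -0.063   0.0833] yaw -1.71 tilt [-0.001  0.    -1.   ] | first twist 0.01
cm at new yaw [1.87 0.04 0.08] cm at present yaw [1.87 0.04 0.08]
```

View pics/s3.png

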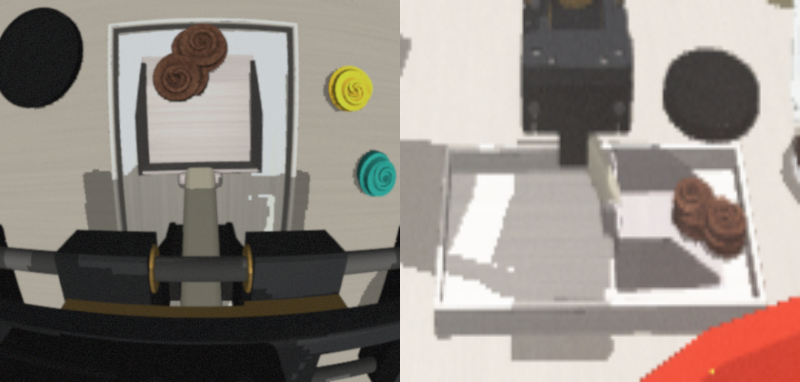

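The near biscuit is on the edge (178,77 in the left half) and the far one (200,45) is against the far wall. I'll push on to the wall.

```bash
python3 -m pendant '[{"jaw":0,"linear":[0.6,0,0],"twist":0},{"jaw":0,"linear":[0.6,0,0],"twist":0},{"jaw":0,"linear":[0.5,0,0],"twist":0},{"jaw":0,"linear":[0.3,0,0],"twist":0},{"jaw":0,"linear":[0,0,0],"twist":0},{"jaw":0,"linear":[0,0,0],"twist":0}]'
python3 - <<'E'
from h import *
from rig import cams
todo(.4727+.134,-.060-.004,.0825,-.03)
a=cams.camera("side")["color"][200:290,220:360]; b=cams.camera("wrist")["color"]
cv2.imwrite("pics/s4.png",np.hstack([cv2.resize(b[:,60:500],(400,382)),cv2.resize(a,(400,382))]))
E
```

```text
time: 7.43
position: [0.6066, -0.0635, 0.0834]
tool_rot: [1.0, -0.015, -0.001, -0.0]
ft_force: [-6.3, -1.1, 13.4]
grip_width: 0.0196
grip_force: 59.8
t 7.4333 tcp [ 0.6066 -0.0635  0.0834] yaw -1.71 tilt [-0.003  0.    -1.   ] | first twist 0.01
cm at new yaw [0.01 0.05 0.09] cm at present yaw [0.01 0.05 0.09]
```

View pics/s4.png

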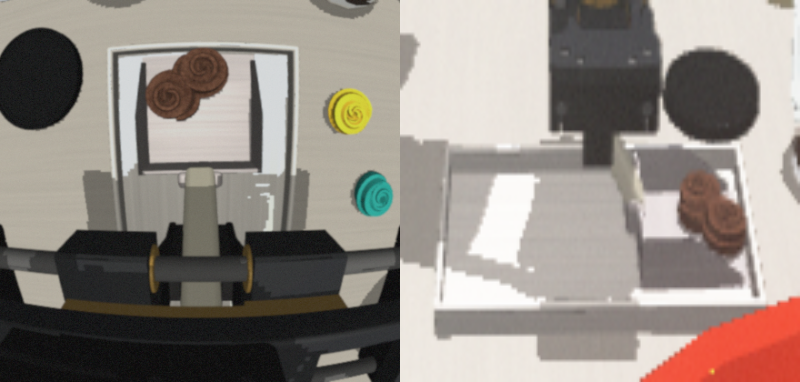

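```bash
python3 -m pendant '[{"jaw":0,"linear":[0.2,0,0],"twist":0},{"jaw":0,"linear":[0,0,0],"twist":0},{"jaw":0,"linear":[0,0,-0.4],"twist":0},{"jaw":0,"linear":[0,0,-0.5],"twist":0},{"jaw":0,"linear":[0,0,-0.6],"twist":0},{"jaw":0,"linear":[0,0,-0.8],"twist":0},{"jaw":0,"linear":[0,0,-0.8],"twist":0},{"jaw":0,"linear":[0,0,-0.8],"twist":0},{"jaw":0,"linear":[0,0,-0.6],"twist":0},{"jaw":0,"linear":[0,0,-0.5],"twist":0},{"jaw":0,"linear":[0,0,0],"twist":0}]'
python3 - <<'E'
from h import *
from rig import cams
todo(.4727+.134,-.060-.004,.135,-.03)
sc=cams.camera("side");a=sc["color"][180:290,220:360]; b=cams.camera("wrist")["color"]
cv2.imwrite("pics/s5.png",np.hstack([cv2.resize(b[:,60:500],(400,382)),cv2.resize(a,(400,382))]))
W=cloud(sc);k=sc["color"].astype(int); m=(k.sum(2)<300)&(k[...,2]>k[...,0]*1.2)&(W[...,2]>.045)&(W[...,0]>.63)&(W[...,0]<.75)&(abs(W[...,1]+.065)<.05)
print(m.sum(),W[m].min(0),W[m].max(0))
E
```

```text
time: 8.45
position: [0.6115, -0.064, 0.1325]
tool_rot: [1.0, -0.015, 0.002, 0.0]
ft_force: [0.4, -0.4, -2.2]
grip_width: 0.0192
grip_force: 59.8
t 8.45 tcp [ 0.6115 -0.064   0.1325] yaw -1.74 tilt [ 0.003 -0.001 -1.   ] | first twist -0.02
cm at new yaw [-0.48  0.02 -0.25] cm at present yaw [-0.48  0.02 -0.25]
276 [ 0.63281391 -0.10271062  0.05467614] [ 0.72642586 -0.02835752  0.31740899]
```

View pics/s5.png

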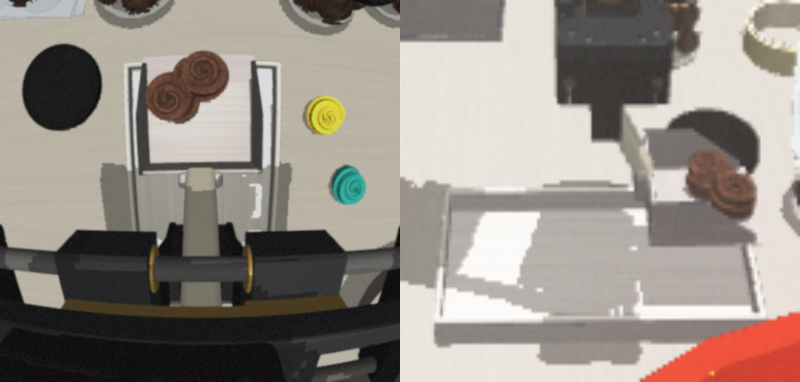

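Both biscuits are in the pan (175,95 and 203,72 in the left half), lifted clear. I'll carry them to the bowl with gentle accelerations.

```bash
python3 -m pendant '[{"jaw":0,"linear":[0,0,-0.3],"twist":0},{"jaw":0,"linear":[0,0,-0.6],"twist":0},{"jaw":0,"linear":[0,0.3,-0.6],"twist":0},{"jaw":0,"linear":[-0.3,0.6,-0.6],"twist":0},{"jaw":0,"linear":[-0.6,0.9,-0.6],"twist":0},{"jaw":0,"linear":[-0.9,1.2,-0.6],"twist":0},{"jaw":0,"linear":[-1.2,1.5,-0.6],"twist":0},{"jaw":0,"linear":[-1.5,1.8,-0.5],"twist":0},{"jaw":0,"linear":[-1.5,1.8,-0.3],"twist":0},{"jaw":0,"linear":[-1.5,1.8,0],"twist":0},{"jaw":0,"linear":[-1.5,1.8,0],"twist":0},{"jaw":0,"linear":[-1.5,1.8,0],"twist":0}]' && python3 -m pendant '[{"jaw":0,"linear":[-1.5,1.8,0],"twist":0},{"jaw":0,"linear":[-1.5,1.8,0],"twist":0},{"jaw":0,"linear":[-1.5,1.8,0],"twist":0},{"jaw":0,"linear":[-1.5,1.8,0],"twist":0},{"jaw":0,"linear":[-1.5,1.7,0],"twist":0},{"jaw":0,"linear":[-1.2,1.2,0],"twist":0},{"jaw":0,"linear":[-0.9,0.9,0],"twist":0},{"jaw":0,"linear":[-0.6,0.6,0],"twist":0},{"jaw":0,"linear":[-0.3,0.3,0],"twist":0},{"jaw":0,"linear":[0,0,0],"twist":0}]'
python3 - <<'E'
from h import *
from rig import cams
todo(.389,-.310,.178,-.03)
sc=cams.camera("side");a=sc["color"][200:420,100:380]; b=cams.camera("wrist")["color"]
cv2.imwrite("pics/s6.png",np.hstack([cv2.resize(b[:,60:500],(400,382)),cv2.resize(a,(400,314),).repeat(1,0) if 0 else cv2.resize(a,(400,382))]))
E
```

```text
time: 9.55
position: [0.4994, -0.1972, 0.1787]
tool_rot: [1.0, -0.016, 0.0, 0.0]
ft_force: [0.1, -0.3, -1.9]
grip_width: 0.0192
grip_force: 59.8
time: 10.38
position: [0.3919, -0.312, 0.1783]
tool_rot: [1.0, -0.016, 0.0, 0.0]
ft_force: [0.2, 0.1, -2.6]
grip_width: 0.0198
grip_force: 59.8
t 10.3833 tcp [ 0.3919 -0.312   0.1783] yaw -1.85 tilt [ 0. -0. -1.] | first twist -0.13
cm at new yaw [-0.29 -0.19  0.03] cm at present yaw [-0.29 -0.19  0.03]
```

View pics/s6.png

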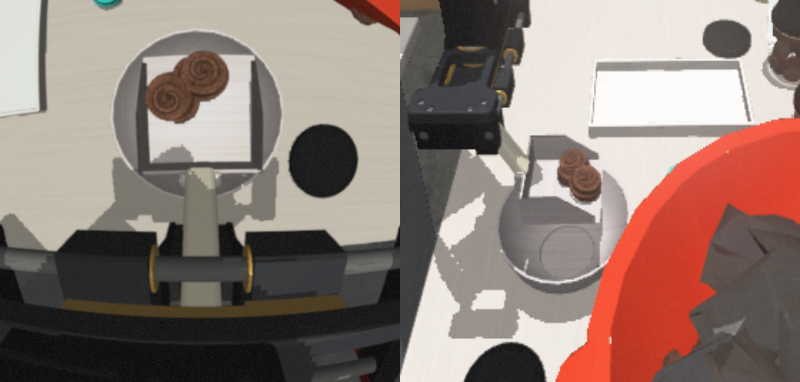

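Both biscuits are still in the pan, over the middle of the bowl (197,112 in the left half). The moves can't tilt the tool, so I'll ease the grip and let the scoop swing nose-down about the pads.

```bash
cat >> h.py <<'E'
def look():
    from rig import cams,robot
    sc=cams.camera("side"); W=cloud(sc); k=sc["color"].astype(int)
    box=(abs(W[...,0]-.464)<.085)&(abs(W[...,1]+.3115)<.085)&(W[...,2]<.16)
    m=box&(k.sum(2)<330)&(k[...,2]>k[...,0]*1.25)
    if m.sum(): print("brown",m.sum(),"mean",W[m].mean(0).round(3),"z",np.nanpercentile(W[m][:,2],[2,98]).round(3),"x",np.percentile(W[m][:,0],[2,98]).round(3))
    s=box&(W[...,2]>.066)&~m&(W[...,1]>-.36)&(W[...,0]>.415); q=W[s]
    if len(q):
        print("pan",len(q),"z",np.percentile(q[:,2],[2,98]).round(3),"x",np.percentile(q[:,0],[2,98]).round(3), "topz/x", [(round(a,2),np.percentile(q[(q[:,0]>a)&(q[:,0]<a+.02)][:,2],95).round(3)) for a in np.arange(.42,.53,.02) if ((q[:,0]>a)&(q[:,0]<a+.02)).sum()>3])
    print("moment",robot.get_obs()["moment"].round(3)); return sc
E
python3 -c "
from h import *
look()"
python3 -m pendant '[{"jaw":0,"linear":[0,0,0],"twist":0},{"jaw":0,"linear":[0,0,0],"twist":0},{"jaw":0,"linear":[0,0,0],"twist":0}]' 12
python3 -c "
from h import *
look()"
python3 -m pendant '[{"jaw":0,"linear":[0,0,0],"twist":0},{"jaw":0,"linear":[0,0,0],"twist":0},{"jaw":0,"linear":[0,0,0],"twist":0}]' 6
python3 -c "
from h import *
look()"
```

```text
brown 612 mean [ 0.486 -0.312  0.114] z [0.101 0.121] x [0.463 0.509]
pan 2204 z [0.098 0.147] x [0.418 0.509] topz/x [(np.float64(0.42), np.float64(0.14)), (np.float64(0.44), np.float64(0.129)), (np.float64(0.46), np.float64(0.128)), (np.float64(0.48), np.float64(0.118)), (np.float64(0.5), np.float64(0.112))]
moment [ 0.083  0.146 -0.004]
time: 10.78
position: [0.3932, -0.3107, 0.1779]
tool_rot: [1.0, -0.015, -0.0, -0.0]
ft_force: [-0.3, -0.6, -2.3]
grip_width: 0.0201
grip_force: 12.0
brown 612 mean [ 0.486 -0.312  0.114] z [0.1   0.121] x [0.463 0.509]
pan 2212 z [0.097 0.147] x [0.418 0.509] topz/x [(np.float64(0.42), np.float64(0.14)), (np.float64(0.44), np.float64(0.129)), (np.float64(0.46), np.float64(0.128)), (np.float64(0.48), np.float64(0.117)), (np.float64(0.5), np.float64(0.114))]
moment [ 0.     0.148 -0.01 ]
time: 11.08
position: [0.3928, -0.3111, 0.1779]
tool_rot: [1.0, -0.015, -0.0, -0.0]
ft_force: [0.2, 1.4, -1.5]
grip_width: 0.0199
grip_force: 6.0
brown 625 mean [ 0.478 -0.312  0.104] z [0.09  0.111] x [0.455 0.501]
pan 2085 z [0.086 0.137] x [0.417 0.5  ] topz/x [(np.float64(0.42), np.float64(0.127)), (np.float64(0.44), np.float64(0.122)), (np.float64(0.46), np.float64(0.118)), (np.float64(0.48), np.float64(0.104)), (np.float64(0.5), np.float64(0.102))]
moment [ 0.056  0.106 -0.042]
```

The scoop starts to pivot at 6 N, so I'll let it continue.

```bash
for i in 1 ; do python3 -m pendant '[{"jaw":0,"linear":[0,0,0],"twist":0},{"jaw":0,"linear":[0,0,0],"twist":0},{"jaw":0,"linear":[0,0,0],"twist":0},{"jaw":0,"linear":[0,0,0],"twist":0}]' 5 |grep -E "time|pos"
python3 -c "
from h import *
look()"; done
python3 -m pendant '[{"jaw":0,"linear":[0,0,0],"twist":0},{"jaw":0,"linear":[0,0,0],"twist":0},{"jaw":0,"linear":[0,0,0],"twist":0},{"jaw":0,"linear":[0,0,0],"twist":0},{"jaw":0,"linear":[0,0,0],"twist":0},{"jaw":0,"linear":[0,0,0],"twist":0}]' 5 |grep -E "time|pos"
python3 -c "
from h import *
look()"
```

```text
time: 11.47
position: [0.3928, -0.3112, 0.1779]
brown 625 mean [ 0.478 -0.312  0.104] z [0.091 0.111] x [0.455 0.501]
pan 2085 z [0.086 0.137] x [0.417 0.499] topz/x [(np.float64(0.42), np.float64(0.127)), (np.float64(0.44), np.float64(0.122)), (np.float64(0.46), np.float64(0.117)), (np.float64(0.48), np.float64(0.104)), (np.float64(0.5), np.float64(0.102))]
moment [0.015 0.101 0.044]
time: 12.02
position: [0.3928, -0.3112, 0.178]
brown 621 mean [ 0.478 -0.312  0.104] z [0.09  0.111] x [0.455 0.501]
pan 2092 z [0.086 0.136] x [0.417 0.499] topz/x [(np.float64(0.42), np.float64(0.126)), (np.float64(0.44), np.float64(0.122)), (np.float64(0.46), np.float64(0.117)), (np.float64(0.48), np.float64(0.105)), (np.float64(0.5), np.float64(0.102))]
moment [0.072 0.116 0.048]
```

```bash
python3 -m pendant '[{"jaw":0,"linear":[0,0,0],"twist":0},{"jaw":0,"linear":[0,0,0],"twist":0},{"jaw":0,"linear":[0,0,0],"twist":0},{"jaw":0,"linear":[0,0,0],"twist":0}]' 4 |grep -E "time|pos"
python3 -c "
from h import *
look()"
python3 -m pendant '[{"jaw":0,"linear":[0,0,0],"twist":0},{"jaw":0,"linear":[0,0,0],"twist":0},{"jaw":0,"linear":[0,0,0],"twist":0}]' 3 |grep -E "time|pos"
python3 -c "
from h import *
look()"
```

```text
time: 12.4
position: [0.3927, -0.3112, 0.1779]
brown 645 mean [ 0.449 -0.311  0.081] z [0.064 0.091] x [0.426 0.471]
pan 861 z [0.067 0.11 ] x [0.416 0.46 ] topz/x [(np.float64(0.42), np.float64(0.106)), (np.float64(0.44), np.float64(0.095)), (np.float64(0.46), np.float64(0.076))]
moment [0.046 0.075 0.014]
time: 12.7
position: [0.3928, -0.3112, 0.1779]
brown 648 mean [ 0.449 -0.311  0.081] z [0.063 0.091] x [0.427 0.471]
pan 875 z [0.067 0.109] x [0.415 0.46 ] topz/x [(np.float64(0.42), np.float64(0.107)), (np.float64(0.44), np.float64(0.096)), (np.float64(0.46), np.float64(0.075))]
moment [0.066 0.085 0.02 ]
```

The tilt is about 28° and the biscuits still stick. I'll grip firmly and jerk back sharply.

```bash
python3 -m pendant '[{"jaw":0,"linear":[0,0,0],"twist":0},{"jaw":0,"linear":[0,0,0],"twist":0},{"jaw":0,"linear":[1,0,0],"twist":0},{"jaw":0,"linear":[2,0,0],"twist":0},{"jaw":0,"linear":[-2,0,0],"twist":0},{"jaw":0,"linear":[0,0,0],"twist":0}]' 50 |grep -E "time|pos"
python3 -c "
from h import *
look()"
```

```text
time: 13.25
position: [0.4019, -0.3107, 0.1777]
brown 530 mean [ 0.495 -0.315  0.035] z [0.02  0.045] x [0.475 0.512]
pan 1467 z [0.067 0.112] x [0.416 0.464] topz/x [(np.float64(0.42), np.float64(0.109)), (np.float64(0.44), np.float64(0.1)), (np.float64(0.46), np.float64(0.081))]
moment [0.045 0.094 0.015]
```

```bash
python3 -m pendant '[{"jaw":0,"linear":[0,0,-1],"twist":0},{"jaw":0,"linear":[0,0,-2],"twist":0},{"jaw":0,"linear":[0,0,-2],"twist":0},{"jaw":0,"linear":[0,0,-2],"twist":0},{"jaw":0,"linear":[0,-2,-1],"twist":0},{"jaw":0,"linear":[0,-4,0],"twist":0},{"jaw":0,"linear":[0,-4,0],"twist":0},{"jaw":0,"linear":[0,-4,0],"twist":0},{"jaw":0,"linear":[0,-4,0],"twist":0},{"jaw":0,"linear":[0,-2,0],"twist":0},{"jaw":0,"linear":[0,0,0],"twist":0}]' |grep -E "time|pos"
python3 - <<'E'
from h import *
sc=look()
W=cloud(sc)
p=W[285:375,160:270].reshape(-1,3); r=p[(p[:,2]>.054)&(p[:,2]<.063)]
A=np.c_[2*r[:,:2],np.ones(len(r))]; s=np.linalg.lstsq(A,(r[:,:2]**2).sum(1),rcond=None)[0]; print("bowl",s[:2])
cv2.imwrite("pics/s7.png",cv2.resize(sc["color"][120:420,120:400],(560,600)))
E
```

```text
time: 14.22
position: [0.4079, -0.1072, 0.2586]
brown 601 mean [ 0.458 -0.321  0.025] z [0.011 0.035] x [0.434 0.48 ]
moment [-0.024  0.026 -0.013]
bowl [ 0.46387865 -0.31137942]
```

View pics/s7.png

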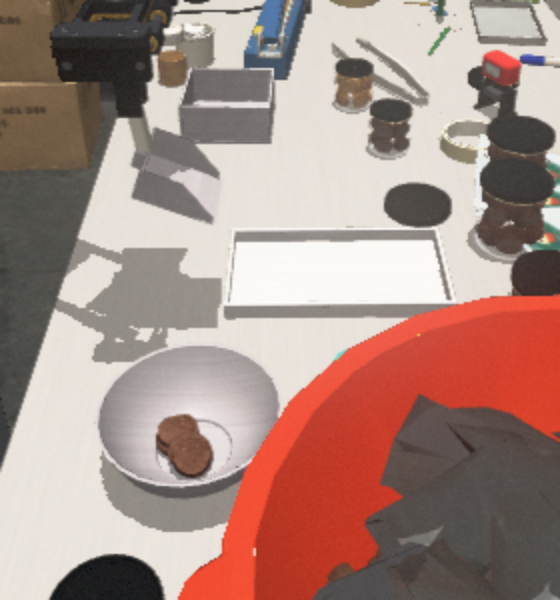

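Both biscuits lie in the bowl (at 182,440), upright and in place, and the scoop is empty and nose-down. I'll take it to free table left of the tray.

```bash
python3 -m pendant '[{"jaw":0,"linear":[1,-2,0],"twist":0},{"jaw":0,"linear":[1.6,-3.6,0],"twist":0},{"jaw":0,"linear":[1.6,-3.6,0],"twist":0},{"jaw":0,"linear":[1.6,-3.6,0],"twist":0},{"jaw":0,"linear":[1.6,-3.6,0],"twist":0},{"jaw":0,"linear":[0.5,-1.6,1],"twist":0},{"jaw":0,"linear":[0,0,2.5],"twist":0},{"jaw":0,"linear":[0,0,2.5],"twist":0},{"jaw":0,"linear":[0,0,2.5],"twist":0},{"jaw":0,"linear":[0,0,2],"twist":0},{"jaw":0,"linear":[0,0,1],"twist":0},{"jaw":0,"linear":[0,0,0],"twist":0}]' |grep -E "time|pos|ft"
python3 - <<'E'
from h import *
from rig import cams
todo(.49,.07,.128,-.03)
W=cloud(cams.camera("side")); p=W.reshape(-1,3)
q=p[(p[:,0]>.44)&(p[:,0]<.62)&(p[:,1]>.02)&(p[:,1]<.12)&(p[:,2]>.004)&(p[:,2]<.1)]
for a in np.arange(.45,.6,.02):
    t=q[(q[:,0]>a)&(q[:,0]<a+.02)]
    if len(t)>3: print(a.round(2),len(t),np.percentile(t[:,2],[2,98]).round(3))
E
```

```text
time: 15.27
position: [0.4932, 0.0648, 0.1409]
ft_force: [0.1, 0.6, -2.3]
t 15.2667 tcp [0.4932 0.0648 0.1409] yaw -1.83 tilt [-0.004  0.    -1.   ] | first twist -0.11
cm at new yaw [-0.34 -0.51  1.29] cm at present yaw [-0.34 -0.51  1.3 ]
0.47 11 [0.052 0.076]
0.49 227 [0.045 0.098]
0.51 249 [0.036 0.074]
0.53 216 [0.027 0.065]
0.55 151 [0.017 0.041]
```

```bash
python3 -m pendant '[{"jaw":0,"linear":[0,0,0.7],"twist":0},{"jaw":0,"linear":[0,0,0.5],"twist":0},{"jaw":0,"linear":[-0.7,0,0.4],"twist":0},{"jaw":0,"linear":[-0.7,0,0.4],"twist":0},{"jaw":0,"linear":[-0.7,0,0.5],"twist":0},{"jaw":0,"linear":[-0.6,0,0.5],"twist":0},{"jaw":0,"linear":[-0.6,0,0.5],"twist":0},{"jaw":0,"linear":[-0.6,0,0.6],"twist":0},{"jaw":0,"linear":[-0.5,0,0.6],"twist":0},{"jaw":0,"linear":[-0.4,0,0.5],"twist":0},{"jaw":0,"linear":[0,0,0],"twist":0}]' 6|grep -E "time|pos|ft"
cat >> h.py <<'E'
def prof():
    from rig import cams
    todo(.445,.07,.081,-.03)
    W=cloud(cams.camera("side")); p=W.reshape(-1,3)
    q=p[(p[:,0]>.44)&(p[:,0]<.62)&(p[:,1]>.02)&(p[:,1]<.12)&(p[:,2]>-.004)&(p[:,2]<.1)]
    for a in np.arange(.45,.6,.02):
        t=q[(q[:,0]>a)&(q[:,0]<a+.02)]
        if len(t)>3: print(a.round(2),len(t),np.percentile(t[:,2],[2,98]).round(3))
E
python3 -c "
from h import *
prof()"
```

```text
time: 16.23
position: [0.4434, 0.0676, 0.0899]
ft_force: [-1.4, -0.1, -2.6]
t 16.2333 tcp [0.4434 0.0676 0.0899] yaw -1.74 tilt [-0.003  0.    -1.   ] | first twist -0.02
cm at new yaw [ 0.16 -0.25  0.89] cm at present yaw [ 0.16 -0.25  0.89]
0.45 253 [-0.002  0.091]
0.47 269 [-0.001  0.046]
0.49 218 [0.004 0.036]
0.51 208 [0.002 0.033]
0.53 169 [0.    0.019]
0.55 152 [-0.002  0.002]
0.57 153 [-0.003  0.002]
0.59 153 [-0.003  0.002]
```

```bash
python3 -m pendant '[{"jaw":0,"linear":[-0.3,0,0.4],"twist":0},{"jaw":0,"linear":[-0.2,0,0.3],"twist":0},{"jaw":0,"linear":[0,0,0.2],"twist":0},{"jaw":0,"linear":[0,0,0.1],"twist":0},{"jaw":0,"linear":[0,0,0],"twist":0}]' |grep -E "time|pos|ft"
python3 -c "
from h import *
prof()"
```

```text
time: 16.7
position: [0.4396, 0.0675, 0.081]
ft_force: [-2.3, -0.8, 3.1]
t 16.7 tcp [0.4396 0.0675 0.081 ] yaw -1.73 tilt [-0.002  0.    -1.   ] | first twist -0.01
cm at new yaw [ 0.53 -0.26  0.  ] cm at present yaw [ 0.53 -0.26 -0.  ]
0.45 239 [-0.002  0.071]
0.47 245 [-0.     0.037]
0.49 207 [0.    0.033]
0.51 201 [0.001 0.03 ]
0.53 171 [0.    0.017]
0.55 153 [-0.003  0.003]
0.57 152 [-0.002  0.002]
0.59 155 [-0.002  0.002]
```

```bash
python3 -m pendant '[{"jaw":1,"linear":[0,0,0],"twist":0},{"jaw":1,"linear":[0,0,0],"twist":0},{"jaw":1,"linear":[0,0,0],"twist":0},{"jaw":1,"linear":[0,0,0],"twist":0},{"jaw":1,"linear":[0,0,0],"twist":0},{"jaw":1,"linear":[0,0,-1],"twist":0},{"jaw":1,"linear":[0,0,-2],"twist":0},{"jaw":1,"linear":[0,0,-3],"twist":0},{"jaw":1,"linear":[0,0,-3],"twist":0},{"jaw":1,"linear":[0,0,-3],"twist":0},{"jaw":1,"linear":[0,0,-2],"twist":0},{"jaw":1,"linear":[0,0,0],"twist":0}]'
python3 - <<'E'
from h import *
sc=look(); W=cloud(sc)
print(scoopfit(W,[.40,.015,.004],[.58,.125,.125])[:3])
p=W.reshape(-1,3); q=p[(p[:,0]>.38)&(p[:,0]<.47)&(p[:,1]>.04)&(p[:,1]<.09)&(p[:,2]>.05)&(p[:,2]<.135)]; print(np.percentile(q[:,2],99))
E
```

```text
time: 17.75
position: [0.4431, 0.0674, 0.2248]
tool_rot: [1.0, -0.015, 0.005, 0.0]
ft_force: [2.0, -0.9, 0.5]
grip_width: 0.0852
grip_force: 0.0
brown 611 mean [ 0.458 -0.321  0.024] z [0.011 0.035] x [0.434 0.48 ]
moment [-0.018  0.034 -0.013]
(array([ 0.43922157,  0.06753286, -0.05059866]), np.float64(0.0007355575024529716), 799)
0.11848026985244894
```

The scoop fits its flat pose (0.7 mm residual, handle top at 118 mm), and the biscuits are at rest in the bowl.

```bash
python3 -m pendant '[{"jaw":1,"linear":[0,0,0],"twist":0},{"jaw":1,"linear":[0,0,0],"twist":0}]' >/dev/null; python3 -c "
from rig import robot
print(robot.hand_in())"
```

```text
the job is handed in; nothing more can be done
None
```

Job handed in at about 18 s: both biscuits lie in the upright round bowl, the scoop stands flat on the table and released, and the robot is clear; the hand-in gave no verdict.

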